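Check the plate gap of a gel caster with a taper gauge

ROBOT

A 7-joint arm with a two-finger parallel gripper is mounted at the origin on the work surface. World frame = base frame: x ahead of the robot, y to its left, z up, the work surface at z = 0. Lengths are in m, angles in degrees, forces in N, time in s.
With the tool pointing down it reaches from about 0.425 to 0.875 m from the base axis. Payload 4.7 kg.
Tool frame: the origin (TCP) lies at the very end of the fingers, on their centre line; the grasp point (between the pads) lies 19 mm behind it; z points along the fingers, y is the direction in which the jaws open and shut (so a half turn about z gives the same grasp; the last joint's range is limited). The gripper opens to 87 mm and grips with 3 to 60 N. Pads are 19 mm wide; open, the fingers measure 117 mm over their backs; the gripper's body (75 mm by 190 mm) begins 51 mm behind the grasp point.
Start: joints at [-70.01, 18.392, -4.016, 83.108, 1.295, 78.541, -3.26], TCP at [0.214, 0.614, 0.223] pointing down, gripper open.
Joint ranges: [-163.93, 163.93], [-17.29, 119.83], [-79.2, 71.16], [3.27, 140.29], [-89.18, 269.18], [5.43, 117.66], [-154.24, 154.24]. Speed limits (degrees/s): [147.25, 147.25, 180, 180, 180, 180, 180].

INTERFACE

Orientations are given as [roll, pitch, yaw] about the fixed x, y, z axes, in that order (R = Rz(yaw) Ry(pitch) Rx(roll)).
In Python, from cell import sensors, imaging, ticket gives the robot as it stands.
- The arm moves only by the tool carry_out, never from a script. Its argument "plan" is a list of rows, each an object of numbers: "fingers": the closure, from -1 (fully open) to 1 (shut); "dx", "dy", "dz": the shift along the tool's x, y, z normalised to -1 to 1, where 1 is 0.03 m; "rx", "ry", "rz": the turn, a rotation vector about the tool's x, y, z normalised to -1 to 1, where 1 is 10 degrees. A call has 1 to 12 rows; each row shifts and turns the commanded pose from where the row before left it, along the tool's axes as they then stand; what a row does not reach is not made up. A row lasts 1/8 s, in which the tool goes at most 62.5 mm and 10.7 degrees, less where a joint would pass 70% of its speed; a pose out of reach is approached as far as the arm can. A call with a number of a shift or a turn outside -1 to 1 is refused whole. A call with a gripper value outside its range is refused whole. The fingers move at their own pace and stop on an object; "force" is the grip in N (left out, the last holds). Time passes only in rows, so rows that do not move let the fingers close. It gives the time, the measured TCP pose, the force and the opening at its end, in the units of the state.
- sensors.get_obs(): the state, without advancing time (a new reading comes with each control period).
- imaging.read_camera(name): name is "scene" or "top"; returns a dict with "color" (400x640x3 uint8, red, green, blue), "mtx" (3x3 intrinsics, pixels), "dist_coeffs" ([k1, k2, p1, p2, k3] as OpenCV has them; the pictures are not rectified), "extrinsics" (4x4, takes a point from world to camera coordinates). Camera axes: x right, y down, z forward; pixel columns grow to the right and rows downward; lengths in m; the calibration is good to about 2 mm. A picture is of the moment at which its call begins. There is no depth.
- ticket.sign_off(): hands the job in, once; it reports no verdict.
The state is a dict: "time_s": time; "qpos": joint angles; "joint_velocities": joint speeds; "effort": joint torques, N m; "tool_pos": TCP position; "tool_rot": TCP orientation; "force": force on the tool from outside, world axes, zero at the start; "wrist_torque": the same for the moment, N m; "grip_width": finger opening in m.
Only numpy, scipy, OpenCV 4.12 (cv2) and the standard library are available. Lean on these libraries where they do the work, as an engineer would, in place of code of your own. Each camera call takes 0.05 s, during which the arm holds its last target.

TASK

The plate spacing of the gel caster has just been reset and has to be checked. Fold the caster's hinged front gate up until it stands fully shut, then take the wedge-shaped gap gauge out of its tool block by the handle and slide it, point down, upright and square to the plates, into the gap at about the middle of the mouth until it drags snugly between both plates, gently, so that the gate is not sprung open again. Finish while still holding the gauge by its handle at that depth so that the scale can be read, and leave everything else where it stands.

Things in the scene. Friction and masses are not known exactly. Their poses are not given: they have to be found in the camera images.
- caster: Slab-gel caster fixed to the bench. Grey base 120 (x) x 150 (y) x 25 mm; two upright plates 104 mm wide (y), tops level at 125 mm. Origin: bench level under the base's centre; +x goes from front gate to back plate, y along the gap. Inner faces: front plate (shut) x = 0, back plate x = 4 to 6 mm (unknown gap). Behind: frame with steel spacing screws, x 30 to 58 mm, up to 121 mm high.
- gate (a joint): Angle (rad) of the hinged front gate, a black frame 112 mm wide with the clear front plate (6 mm): 0 = shut, upright, at its stop; grows as its top leans out to the caster's -x; starts at 0.45 to 0.8. Hinge axis along caster y at x = -7, z = 31 mm; gate reaches 94 mm above it, outer face 7 mm outside it. Stiff hinge with closing spring: stays where left; 5 to 10 N near the top edge folds it shut, 15 N at the edge opens it.
- gate_edge (a point): Middle of the gate's outer top edge (94 mm above, 7 mm outside the hinge axis when shut); moves with the gate. Axes of the gate (the caster's when shut).
- gap_mouth (a point): Middle of the gap's mouth, level with the plates' tops (125 mm above the bench), 2.5 mm behind the shut front plate's inner face. Axes as the caster's. Both plates have a 4 mm, 45 degree bevel on the inner top edge: the mouth is a V that narrows to the gap 4 mm below this point.
- back_plate: White ceramic plate, 6 mm thick, 104 mm wide, upright behind the gap. Axes as the caster's; its origin lies at bench level, its inner face 4 mm along +x from it (origin 0 to 2 mm along +x from the caster's, the more the wider the gap).
- gauge_grip (a point): Centre of the gauge's handle: grey plastic, 12 (x) x 26 (y) x 46 mm tall, upright; underside 23 mm below this point. z up from tip to handle. Starts with the blade hanging in the tool block's slot and the handle resting on the block's top, axes as the block's.
- gauge_tip (a point): Tip of the gauge's blade, 108 mm below the handle's centre. Axes of the gauge.
- gauge: Taper gap gauge, 131 mm long, 60 to 100 g; origin = tip. Below the handle a steel wedge blade 14 mm wide (y), 85 mm long; thickness (x) grows evenly from 2 mm at the tip to 8 mm 80 mm above it: it fits a 4 mm gap about 27 mm, a 6 mm gap about 53 mm above the tip. Alike either way round. Pushed down with 3 to 8 N it is snug; pressed with over 15 N it springs the gate open.
- stand: White tool block, fixed to the bench, 56 (x) x 76 (y) x 95 mm high, with a vertical slot 10.5 x 16.5 mm through its middle in which the gauge hangs. Origin: underside centre.
- tipbox_a: Pipette tip box with teal base and clear lid, 85 x 122 x 74 mm; bystander.
- jar: Glass jar with a steel lid, 68 mm across, 88 mm tall; bystander.
- reagent: Brown glass bottle, 58 mm across, 115 mm tall; bystander.
- comb: White plastic gel comb lying flat, 34 x 100 x 10 mm; bystander, lies in front between the caster and the block.
- marker: Marker pen lying flat, 133 mm long, 13 mm thick; bystander.
Not all that is in view belongs to the job. Leave any purple look-alike of the caster alone.

How it is judged (in metres and radians):
On the way, in this order (a step that is already met when the one before it is completed fails the run):
1. the gate is folded up, fully shut (value of joint gate below 0.02 rad), for 0.2 s.
2. the gauge is drawn out of the tool block in the gripper (distance of gauge_grip from where it was at the start of the episode above 0.06 m and contact force between gauge and the fingers above 1 N and contact force between gauge and stand below 0.1 N), for 0.1 s.
At the end, for the whole second after the job is handed in: Gate shut (within 0.02 rad); gauge held in the fingers, upright within 0.10 rad, square to the plates within 0.12 rad, tip 18 to 72 mm below the mouth and within 25 mm of its middle, pressed by each plate with 0.6 to 20 N, at rest, clear of the tool block (value of joint gate below 0.02 rad and contact force between gauge and gate between 0.6 and 20 N and contact force between gauge and back_plate between 0.6 and 20 N and contact force between gauge and the fingers above 1 N and angle between gauge's own z axis and vertical below 0.1 rad and angle between the x axis of gauge and the x axis of caster, either way round below 0.12 rad and y of gauge_tip in the frame of gap_mouth between -0.025 and 0.025 m and z of gauge_tip in the frame of gap_mouth between -0.072 and -0.018 m and contact force between gauge and stand below 0.1 N and linear speed of gauge below 0.01 m/s); the arm keeps its last pose, push and grip.
It fails at once if the gauge is rammed between the plates (over 40 N on a plate) (contact force between gauge and gate above 40 N or contact force between gauge and back_plate above 40 N).
It fails at once if a bystander is pushed more than 25 mm from its place (distance of any of tipbox_a, jar, reagent, comb, marker from where it was at the start of the episode above 0.025 m).
It also fails if it takes over 61 s, if anything falls off the work surface, if the arm or the gripper's body presses on something with over 40 N, if the wrist force passes 120 N, or if a joint passes its speed limit or range.

## Working session

There is one attempt and no reset: what is moved stays moved. The work goes in short steps, Python scripts to look and compute and a tool call to move; the robot and the scene stay as the last step left them, time stands still between calls to the robot, and variables do not carry over. Pictures are saved under pics/ and viewed, and the job is handed in when it is done.

Besides the shell and the picture viewer there is one more tool, called after ">>>" in YAML: its name, and indented under it one key for each argument. carry_out: Moves the arm, as the interface text tells. Scaled input: -1 to 1 covers 0.03 m each way for a shift and 10 degrees each way for a turn. Its arguments: {"type":"object","properties":{"plan":{"type":"array"},"force":{"type":"number"}},"required":["plan"]}

```bash
mkdir -p pics; ls
cat > h.py <<'E'
import numpy as np,cv2
from cell import sensors,imaging,ticket
def snap(n,tag):
    d=imaging.read_camera(n); np.savez(f'pics/{tag}.npz',**{k:np.array(v) for k,v in d.items()})
    cv2.imwrite(f'pics/{tag}.png',d['color'][:,:,::-1]); return d
E
python3 - <<'E'
from h import *
for n in('scene','top'):
    d=snap(n,n+'0'); print(n,d['mtx'],d['dist_coeffs'],d['extrinsics'])
print(sensors.get_obs())
E
```

```text
pics
scene [[480.2966926    0.         323.09484099]
 [  0.         480.2966926  194.03315671]
 [  0.           0.           1.        ]] [-0.00687961  0.          0.          0.          0.        ] [[-0.82840183  0.55988044 -0.01686095  0.44195381]
 [ 0.32452037  0.4551919  -0.82914828 -0.09826877]
 [-0.45654894 -0.69233968 -0.55877441  1.74263814]
 [ 0.          0.          0.          1.        ]]
top [[428.18680553   0.         318.21360324]
 [  0.         428.18680553 195.14414061]
 [  0.           0.           1.        ]] [-0.0112547  0.         0.         0.         0.       ] [[ 6.24770199e-04 -9.99956112e-01  9.34793656e-03 -1.06906554e-02]
 [-9.94486421e-01 -1.60155679e-03 -1.04853196e-01  5.45642165e-01]
 [ 1.04863565e-01 -9.23088682e-03 -9.94443776e-01  1.10997427e+00]
 [ 0.00000000e+00  0.00000000e+00  0.00000000e+00  1.00000000e+00]]
{'time_s': 0.1, 'qpos': array([-70.01043959,  18.43689407,  -4.01650988,  83.16762222,
         1.29542658,  78.54099819,  -3.25970606]), 'joint_velocities': array([-0.05961076, -0.0678724 , -0.0424342 , -0.2342826 , -0.00533752,
        0.0387629 , -0.07843885]), 'effort': array([-2.10900826e-04, -4.92575383e+01, -4.05522035e-01, -3.13397527e+01,
       -6.40920061e-02,  3.96713137e-02,  7.79858942e-05]), 'tool_pos': array([0.2134437 , 0.61343166, 0.22154997]), 'tool_rot': array([-1.79899746e+02,  5.53228667e-03,  1.60821340e+02]), 'force': array([-0.07366457,  0.14237494,  0.55847397]), 'wrist_torque': array([ 0.01822598, -0.0052031 , -0.02409156]), 'grip_width': 0.08687939698250484}
```

View pics/scene0.png

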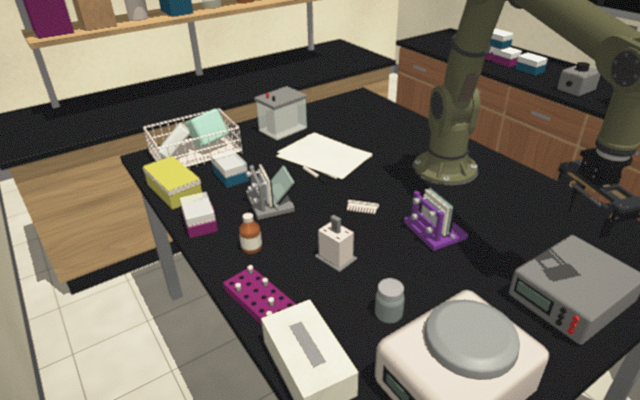

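View pics/top0.png

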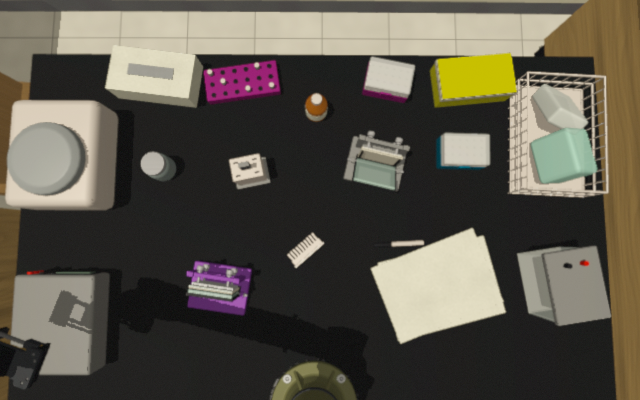

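Run:
```python
from h import *
t=cv2.imread('pics/top0.png');s=cv2.imread('pics/scene0.png')
cv2.imwrite('pics/tc.png',cv2.resize(t[115:205,330:430],None,fx=6,fy=6,interpolation=cv2.INTER_CUBIC))
cv2.imwrite('pics/tg.png',cv2.resize(t[140:200,215:285],None,fx=8,fy=8,interpolation=cv2.INTER_CUBIC))
cv2.imwrite('pics/sc.png',cv2.resize(s[155:225,235:305],None,fx=8,fy=8,interpolation=cv2.INTER_CUBIC))
cv2.imwrite('pics/sg.png',cv2.resize(s[210:275,305:370],None,fx=8,fy=8,interpolation=cv2.INTER_CUBIC))
```

```text
(no output)
```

View pics/tc.png

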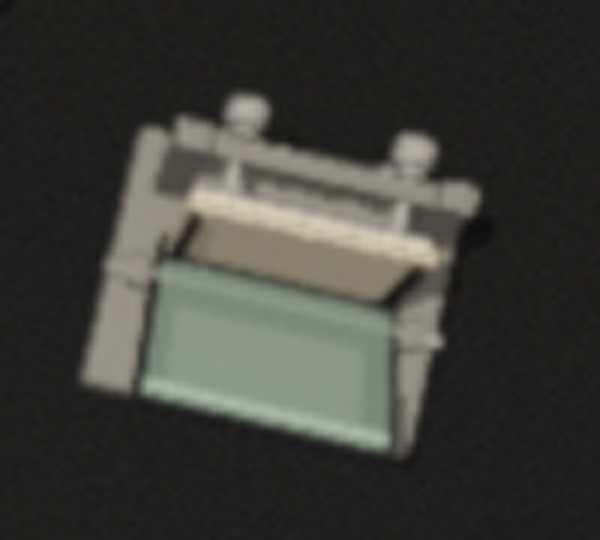

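View pics/tg.png

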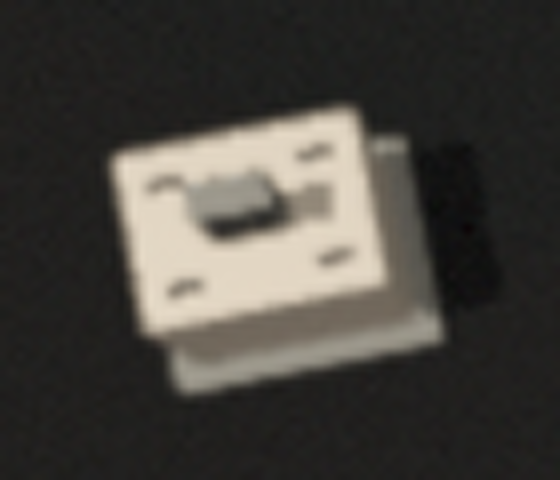

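View pics/sc.png

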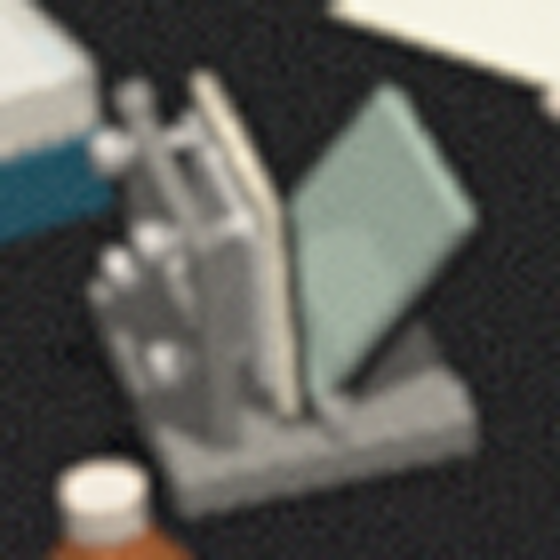

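View pics/sg.png

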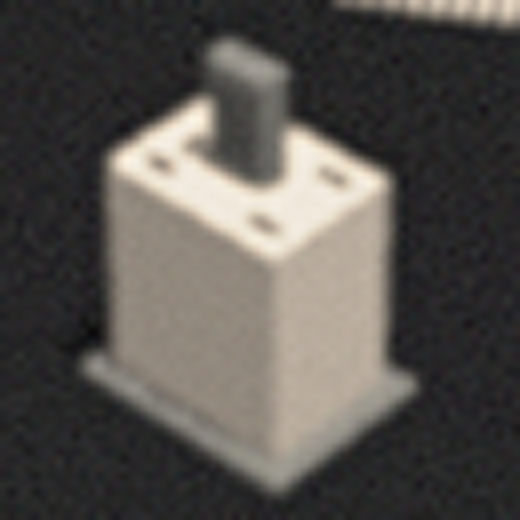

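```bash
cat >> h.py <<'E'
from scipy.optimize import least_squares
def load(tag): return dict(np.load(f'pics/{tag}.npz'))
def proj(d,P):
    P=np.atleast_2d(P).astype(float); E=d['extrinsics']
    return cv2.projectPoints(P,cv2.Rodrigues(E[:3,:3])[0],E[:3,3],d['mtx'],d['dist_coeffs'])[0][:,0]
def tow(p,L):
    L=np.atleast_2d(L).astype(float);c,s=np.cos(p[2]),np.sin(p[2])
    return np.c_[p[0]+c*L[:,0]-s*L[:,1],p[1]+s*L[:,0]+c*L[:,1],L[:,2]]
def unz(d,uv,z):
    n=cv2.undistortPoints(np.array([[uv]],float),d['mtx'],d['dist_coeffs'])[0,0]
    E=d['extrinsics'];R=E[:3,:3].T;C=-R@E[:3,3];r=R@np.r_[n,1];return C+r*(z-C[2])/r[2]
def crop(c,f,o): return (np.array(c,float)+.5)/f-.5+np.array(o)
E
cat > fit.py <<'E'
from h import *
T=load('top0');S=load('scene0')
for d in(T,S): print(-d['extrinsics'][:3,:3].T@d['extrinsics'][:3,3])
# stand
tp=[crop(c,8,(215,140)) for c in[(112,155),(355,105),(387,283),(147,335)]]
print([unz(T,u,.095).round(4) for u in tp])
tl=[(.028,.038),(.028,-.038),(-.028,-.038),(-.028,.038)]
sp=[crop(c,8,(305,210)) for c in[(108,158),(272,262),(392,180),(212,92)]]
print([unz(S,u,.095).round(4) for u in sp])
sl=[(.028,-.038),(.028,.038),(-.028,.038),(-.028,-.038)]
def best(f,x0,n):
    r=least_squares(f,x0,loss='soft_l1',x_scale=[.01,.01,.1]+[.1]*(n-3));print(r.x.round(4),np.rad2deg(r.x[2]),r.fun.reshape(-1,2).round(1).tolist());return r.x
for ax in(0,):
  f=lambda p:np.r_[(proj(T,tow(p,[(*a,.095) for a in tl]))-tp).ravel(),(proj(S,tow(p,[(*a,.095) for a in sl]))-sp).ravel()]
  # x0
  st=best(f,[.6,.15,.1],3)
hp=[crop(c,8,(305,210)) for c in[(235,35),(292,75),(207,58)]]
print('handle top S',[unz(S,u,.141).round(4) for u in hp],'T',[unz(T,crop(c,8,(215,140)),.141).round(4) for c in[(188,180),(265,172),(283,200),(207,215)]])
o=(330,115)
ob=[]
def gl(up,inn,a): # gate point: hinge frame up, x inward
    c,s=np.cos(a),np.sin(a); return (-.007+inn*c-up*s,.031+up*c+inn*s)
TC=[((82,385),lambda p:(-.06,.075,.025)),((405,458),lambda p:(-.06,-.075,.025)),((145,128),lambda p:(.06,.075,.025)),
 ((200,183),lambda p:(.010+p[4],.052,.125)),((441,240),lambda p:(.010+p[4],-.052,.125)),
 ((145,393),lambda p:(lambda g:(g[0],.052,g[1]))(gl(.094,.007,p[3]))),((392,450),lambda p:(lambda g:(g[0],-.052,g[1]))(gl(.094,.007,p[3])))]
SC=[((180,515),lambda p:(.06,.075,0)),((475,450),lambda p:(-.06,.075,0)),((473,412),lambda p:(-.06,.075,.025)),
 ((197,70),lambda p:(.010+p[4],-.052,.125)),((265,218),lambda p:(.010+p[4],.052,.125)),
 ((385,83),lambda p:(lambda g:(g[0],-.052,g[1]))(gl(.094,.007,p[3]))),((470,222),lambda p:(lambda g:(g[0],.052,g[1]))(gl(.094,.007,p[3])))]
def f(p):
    r=[]
    for d,L,fa,of in((T,TC,6,(330,115)),(S,SC,8,(235,155))):
        P=tow(p,[l(p) for _,l in L]); r.append((proj(d,P)-[crop(c,fa,of) for c,_ in L]).ravel())
    return np.concatenate(r)
print('caster');c=best(f,[.62,-.13,-.2,.6,.001],5)
print('mouth',tow(c,[.0025,0,.125]))
for n,p,d in(('stand',st,0),('c',c,0)): pass
E
python3 fit.py
```

```text
[4.26244543e-01 4.29737620e-04 1.16111927e+00]
[1.19360515 1.00378738 0.89971398]
[array([0.6301, 0.2168, 0.095 ]), array([0.6463, 0.1404, 0.095 ]), array([0.5895, 0.1295, 0.095 ]), array([0.5729, 0.2045, 0.095 ])]
[array([0.6428, 0.1403, 0.095 ]), array([0.6294, 0.2168, 0.095 ]), array([0.5717, 0.2051, 0.095 ]), array([0.5931, 0.1304, 0.095 ])]
[0.6095 0.173  0.2137] 12.244123775300348 [[0.3, 0.5], [-0.5, 0.6], [-0.1, -0.3], [0.1, -0.5], [-0.3, 0.6], [0.0, -0.2], [-0.9, 0.1], [0.8, -0.4]]
handle top S [array([0.6033, 0.159 , 0.141 ]), array([0.6007, 0.1879, 0.141 ]), array([0.6182, 0.1641, 0.141 ])] T [array([0.6137, 0.1844, 0.141 ]), array([0.6162, 0.1612, 0.141 ]), array([0.6077, 0.1556, 0.141 ]), array([0.6031, 0.1784, 0.141 ])]
caster
[ 0.6326 -0.1651 -0.2321  0.803   0.0041] -13.297598588664131 [[0.4, -0.4], [1.2, 0.3], [-0.2, -0.2], [-0.7, 0.6], [0.3, 0.8], [0.1, -0.3], [-0.5, -0.2], [0.4, 1.9], [0.3, 1.5], [0.1, -0.2], [-1.3, 0.8], [-1.2, -1.6], [0.9, 0.4], [-0.0, -1.2]]
mouth [[ 0.63502446 -0.16568045  0.125     ]]
```

```bash
cat >> fit.py <<'E'
r=least_squares(f,[.63,-.165,-.23,.7,.001],loss='soft_l1',x_scale=[.01,.01,.1,.1,.01],bounds=([0,-1,-1,0.4,0],[1,1,1,.85,.002]))
c=r.x;print(c,np.rad2deg(c[2]),'mouth',tow(c,[.0025,0,.125]));np.savez('c.npz',c=c,st=st)
B=[(x,y,z) for z in(0,.025) for x,y in((.06,.075),(.06,-.075),(-.06,-.075),(-.06,.075))]
g=[gl(u,i,c[3]) for u,i in((.094,.007),(.094,-.007),(0,.007))]
q=[[*B[:4]],[*B[4:]],[(.004+c[4],.052,.125),(.004+c[4],-.052,.125),(.010+c[4],-.052,.125),(.01+c[4],.052,.125)],
 [(g[0][0],.052,g[0][1]),(g[0][0],-.052,g[0][1]),(g[2][0],-.052,g[2][1]),(g[2][0],.052,g[2][1])],[(g[0][0],.056,g[0][1]),(g[0][0],-.056,g[0][1]),(g[1][0],-.056,g[1][1]),(g[1][0],.056,g[1][1])]]
h=[[(x,y,z) for x,y in((.006,.013),(.006,-.013),(-.006,-.013),(-.006,.013))] for z in(.095,.141)]+[[(x,y,z) for x,y in((.028,.038),(.028,-.038),(-.028,-.038),(-.028,.038))] for z in(0,.095)]
def ov(d,name,P,qs,o,s,F=8):
    im=d['color'][o[1]:o[1]+s,o[0]:o[0]+s,::-1]
    im=cv2.resize(im,None,fx=F,fy=F,interpolation=cv2.INTER_CUBIC).copy()
    for a in qs:
        uv=(proj(d,tow(P,a))-o+.5)*F-.5
        cv2.polylines(im,[np.int32(uv.round())],True,(0,0,255),1)
    return im
hc=np.hstack
cv2.imwrite('pics/ov1.png',hc([ov(T,'',c,q,(333,118),85,6)[:, :],ov(S,'',c,q,(238,157),65,6)[:390]]) if 0 else ov(T,'',c,q,(333,118),75,8))
cv2.imwrite('pics/ov2.png',ov(S,'',c,q,(238,155),70,8))
cv2.imwrite('pics/ov3.png',hc([ov(T,'',st,h,(220,140),60,6),ov(S,'',st,h,(308,212),60,6)]))
E
python3 fit.py|tail -1
```

```text
[ 0.63312958 -0.1652668  -0.23010125  0.80981806  0.002     ] -13.18383072315411 mouth [[ 0.63556369 -0.16583699  0.125     ]]
```

View pics/ov1.png

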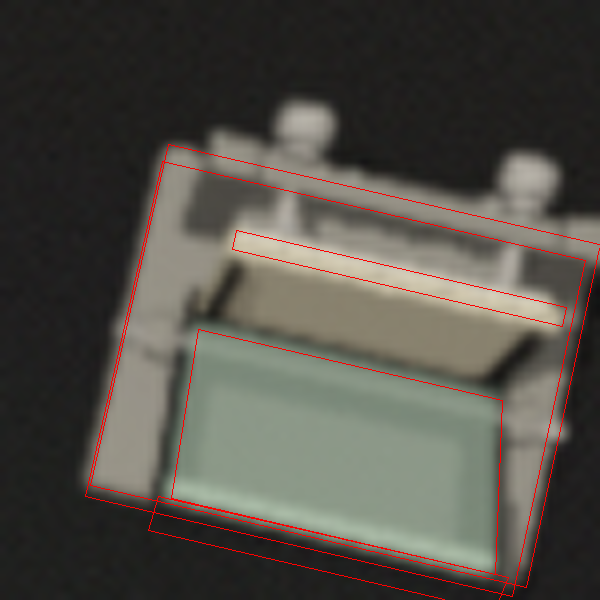

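View pics/ov2.png

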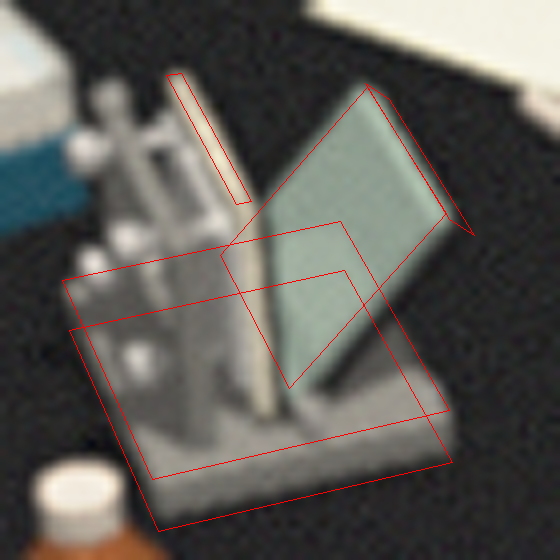

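View pics/ov3.png

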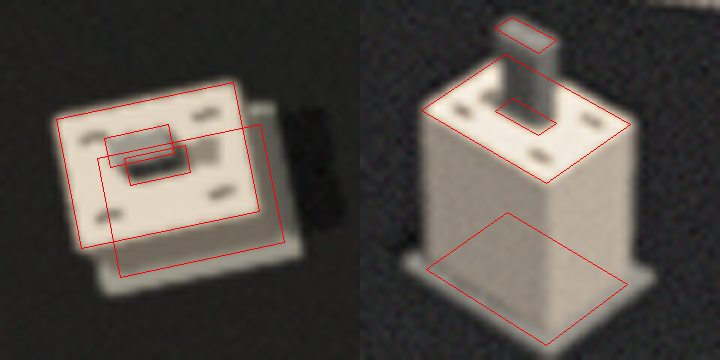

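```bash
cat > pl.py <<'E'
from h import *
from scipy.spatial.transform import Rotation as R
import sys,json
def plan(target,yaw,n,start=None,syaw=None,dec=2):
    o=sensors.get_obs()
    p=np.array(o['tool_pos'] if start is None else start,float); M=R.from_euler('xyz',o['tool_rot'],degrees=True) if syaw is None else R.from_euler('xyz',[180,0,syaw],degrees=True)
    G=R.from_euler('xyz',[180,0,yaw],degrees=True); t=np.array(target,float); rows=[]
    for i in range(n):
        k=n-i; d=(t-p)/k; u=np.round(M.inv().apply(d)/.03,dec); rv=(M.inv()*G).as_rotvec(degrees=True)/k/10; rv=np.round(rv,dec)
        rows.append(dict(zip(['dx','dy','dz','rx','ry','rz'],[float(v) for v in [*u,*rv]])))
        p=p+M.apply(u*.03); M=M*R.from_rotvec(rv*10,degrees=True)
    for r in rows: print(json.dumps({k:v for k,v in r.items() if v}))
    print('end',p.round(4),M.as_euler('xyz',degrees=True).round(2)); return p,M.as_euler('xyz',degrees=True)[2]
E
python3 - <<'E'
from pl import *
p,y=plan([.45,.35,.23],118.8,12)
print();plan([.511,-.137,.2],76.8,18,p,y)
E
```

```text
{"dx": -0.86, "dy": -0.48, "dz": -0.02, "rz": 0.35}
{"dx": -0.89, "dy": -0.42, "dz": -0.02, "rz": 0.35}
{"dx": -0.91, "dy": -0.37, "dz": -0.02, "rz": 0.35}
{"dx": -0.93, "dy": -0.31, "dz": -0.02, "rz": 0.35}
{"dx": -0.95, "dy": -0.25, "dz": -0.02, "rz": 0.35}
{"dx": -0.96, "dy": -0.19, "dz": -0.02, "rz": 0.35}
{"dx": -0.98, "dy": -0.14, "dz": -0.03, "rz": 0.35}
{"dx": -0.98, "dy": -0.07, "dz": -0.02, "rz": 0.35}
{"dx": -0.98, "dy": -0.02, "dz": -0.03, "rz": 0.35}
{"dx": -0.98, "dy": 0.05, "dz": -0.02, "rz": 0.35}
{"dx": -0.98, "dy": 0.1, "dz": -0.03, "rz": 0.35}
{"dx": -0.98, "dy": 0.17, "dz": -0.02, "rx": -0.01, "ry": 0.01, "rz": 0.35}
end [0.4501 0.3499 0.23  ] [ 1.7997e+02 -3.0000e-02  1.1882e+02]

{"dx": -0.84, "dy": -0.34, "dz": 0.06, "rz": 0.23}
{"dx": -0.86, "dy": -0.3, "dz": 0.06, "rz": 0.23}
{"dx": -0.87, "dy": -0.27, "dz": 0.05, "rz": 0.23}
{"dx": -0.88, "dy": -0.23, "dz": 0.06, "rz": 0.23}
{"dx": -0.89, "dy": -0.2, "dz": 0.05, "rz": 0.23}
{"dx": -0.89, "dy": -0.16, "dz": 0.06, "rz": 0.23}
{"dx": -0.9, "dy": -0.12, "dz": 0.05, "rz": 0.24}
{"dx": -0.9, "dy": -0.09, "dz": 0.06, "rz": 0.23}
{"dx": -0.91, "dy": -0.05, "dz": 0.05, "rz": 0.24}
{"dx": -0.91, "dy": -0.01, "dz": 0.06, "rz": 0.23}
{"dx": -0.91, "dy": 0.02, "dz": 0.05, "rz": 0.24}
{"dx": -0.91, "dy": 0.06, "dz": 0.06, "rz": 0.23}
{"dx": -0.9, "dy": 0.1, "dz": 0.05, "rz": 0.24}
{"dx": -0.9, "dy": 0.14, "dz": 0.06, "rz": 0.23}
{"dx": -0.89, "dy": 0.17, "dz": 0.05, "rz": 0.24}
{"dx": -0.88, "dy": 0.21, "dz": 0.06, "rz": 0.23}
{"dx": -0.88, "dy": 0.25, "dz": 0.05, "rz": 0.24}
{"dx": -0.86, "dy": 0.28, "dz": 0.06, "rz": 0.23}
end [ 0.5111 -0.137   0.2   ] [180.    -0.    76.82]
```

>>> carry_out:
  plan:
    - {"fingers": 1, "dx": -0.86, "dy": -0.48, "dz": -0.02, "rz": 0.35}
    - {"fingers": 1, "dx": -0.89, "dy": -0.42, "dz": -0.02, "rz": 0.35}
    - {"fingers": 1, "dx": -0.91, "dy": -0.37, "dz": -0.02, "rz": 0.35}
    - {"fingers": 1, "dx": -0.93, "dy": -0.31, "dz": -0.02, "rz": 0.35}
    - {"fingers": 1, "dx": -0.95, "dy": -0.25, "dz": -0.02, "rz": 0.35}
    - {"fingers": 1, "dx": -0.96, "dy": -0.19, "dz": -0.02, "rz": 0.35}
    - {"fingers": 1, "dx": -0.98, "dy": -0.14, "dz": -0.03, "rz": 0.35}
    - {"fingers": 1, "dx": -0.98, "dy": -0.07, "dz": -0.02, "rz": 0.35}
    - {"fingers": 1, "dx": -0.98, "dy": -0.02, "dz": -0.03, "rz": 0.35}
    - {"fingers": 1, "dx": -0.98, "dy": 0.05, "dz": -0.02, "rz": 0.35}
    - {"fingers": 1, "dx": -0.98, "dy": 0.1, "dz": -0.03, "rz": 0.35}
    - {"fingers": 1, "dx": -0.98, "dy": 0.17, "dz": -0.02, "rz": 0.35}
  force: 20

```text
validation failed for argument at $.pl...
```

>>> carry_out:
  plan:
    - {"fingers": 1.0, "dx": -0.86, "dy": -0.48, "dz": -0.02, "rx": 0.0, "ry": 0.0, "rz": 0.35}
  force: 20

```text
time_s: 0.22
tool_pos: [0.2307, 0.5925, 0.2221]
tool_rot: [-179.9, -0.1, 157.5]
force: [-0.1, -0.0, 0.7]
grip_width: 0.0825
```

>>> carry_out:
  plan:
    - {"fingers": 1, "dx": -0.89, "dy": -0.42, "dz": -0.02, "rx": 0, "ry": 0, "rz": 0.35}
    - {"fingers": 1, "dx": -0.91, "dy": -0.37, "dz": -0.02, "rx": 0, "ry": 0, "rz": 0.35}
    - {"fingers": 1, "dx": -0.93, "dy": -0.31, "dz": -0.02, "rx": 0, "ry": 0, "rz": 0.35}
    - {"fingers": 1, "dx": -0.95, "dy": -0.25, "dz": -0.02, "rx": 0, "ry": 0, "rz": 0.35}
    - {"fingers": 1, "dx": -0.96, "dy": -0.19, "dz": -0.02, "rx": 0, "ry": 0, "rz": 0.35}
    - {"fingers": 1, "dx": -0.98, "dy": -0.14, "dz": -0.03, "rx": 0, "ry": 0, "rz": 0.35}
    - {"fingers": 1, "dx": -0.98, "dy": -0.07, "dz": -0.02, "rx": 0, "ry": 0, "rz": 0.35}
    - {"fingers": 1, "dx": -0.98, "dy": -0.02, "dz": -0.03, "rx": 0, "ry": 0, "rz": 0.35}
    - {"fingers": 1, "dx": -0.98, "dy": 0.05, "dz": -0.02, "rx": 0, "ry": 0, "rz": 0.35}
    - {"fingers": 1, "dx": -0.98, "dy": 0.1, "dz": -0.03, "rx": 0, "ry": 0, "rz": 0.35}
    - {"fingers": 1, "dx": -0.98, "dy": 0.17, "dz": -0.02, "rx": 0, "ry": 0, "rz": 0.35}

```text
time_s: 1.6
tool_pos: [0.4516, 0.3489, 0.2308]
tool_rot: [180.0, -0.0, 118.6]
force: [0.5, -0.2, 0.0]
grip_width: 0.0004
```

>>> carry_out:
  plan:
    - {"fingers": 1, "dx": -0.84, "dy": -0.34, "dz": 0.06, "rx": 0, "ry": 0, "rz": 0.23}
    - {"fingers": 1, "dx": -0.86, "dy": -0.3, "dz": 0.06, "rx": 0, "ry": 0, "rz": 0.23}
    - {"fingers": 1, "dx": -0.87, "dy": -0.27, "dz": 0.05, "rx": 0, "ry": 0, "rz": 0.23}
    - {"fingers": 1, "dx": -0.88, "dy": -0.23, "dz": 0.06, "rx": 0, "ry": 0, "rz": 0.23}
    - {"fingers": 1, "dx": -0.89, "dy": -0.2, "dz": 0.05, "rx": 0, "ry": 0, "rz": 0.23}
    - {"fingers": 1, "dx": -0.89, "dy": -0.16, "dz": 0.06, "rx": 0, "ry": 0, "rz": 0.23}
    - {"fingers": 1, "dx": -0.9, "dy": -0.12, "dz": 0.05, "rx": 0, "ry": 0, "rz": 0.24}
    - {"fingers": 1, "dx": -0.9, "dy": -0.09, "dz": 0.06, "rx": 0, "ry": 0, "rz": 0.23}
    - {"fingers": 1, "dx": -0.91, "dy": -0.05, "dz": 0.05, "rx": 0, "ry": 0, "rz": 0.24}

```text
time_s: 2.72
tool_pos: [0.4808, 0.1051, 0.2156]
tool_rot: [180.0, -0.0, 97.8]
force: [0.4, -0.4, -0.2]
grip_width: 0.0005
```

>>> carry_out:
  plan:
    - {"fingers": 1, "dx": -0.91, "dy": -0.01, "dz": 0.06, "rx": 0, "ry": 0, "rz": 0.23}
    - {"fingers": 1, "dx": -0.91, "dy": 0.02, "dz": 0.05, "rx": 0, "ry": 0, "rz": 0.24}
    - {"fingers": 1, "dx": -0.91, "dy": 0.06, "dz": 0.06, "rx": 0, "ry": 0, "rz": 0.23}
    - {"fingers": 1, "dx": -0.9, "dy": 0.1, "dz": 0.05, "rx": 0, "ry": 0, "rz": 0.24}
    - {"fingers": 1, "dx": -0.9, "dy": 0.14, "dz": 0.06, "rx": 0, "ry": 0, "rz": 0.23}
    - {"fingers": 1, "dx": -0.89, "dy": 0.17, "dz": 0.05, "rx": 0, "ry": 0, "rz": 0.24}
    - {"fingers": 1, "dx": -0.88, "dy": 0.21, "dz": 0.06, "rx": 0, "ry": 0, "rz": 0.23}
    - {"fingers": 1, "dx": -0.88, "dy": 0.25, "dz": 0.05, "rx": 0, "ry": 0, "rz": 0.24}
    - {"fingers": 1, "dx": -0.86, "dy": 0.28, "dz": 0.06, "rx": 0, "ry": 0, "rz": 0.23}

```text
time_s: 3.85
tool_pos: [0.5115, -0.1383, 0.2006]
tool_rot: [180.0, -0.0, 76.7]
force: [0.8, 0.2, 0.3]
grip_width: 0.0008
```

Run:
```python
from pl import *
p,y=plan([.511,-.137,.075],76.8,5)
c=np.load('c.npz')['c']
print('tcp local', (lambda d:(d[0]*np.cos(c[2])+d[1]*np.sin(c[2]),-d[0]*np.sin(c[2])+d[1]*np.cos(c[2])))(sensors.get_obs()['tool_pos'][:2]-c[:2]))
```

```text
{"dx": 0.01, "dy": -0.01, "dz": 0.84}
{"dx": 0.01, "dz": 0.84}
{"dx": 0.01, "dy": -0.01, "dz": 0.84}
{"dz": 0.83, "rz": -0.01}
{"dx": 0.01, "dy": -0.01, "dz": 0.84}
end [ 0.5109 -0.1369  0.0749] [179.99  -0.    76.77]
tcp local (np.float64(-0.12459020083394541), np.float64(-0.001489629473403288))
```

>>> carry_out:
  plan:
    - {"fingers": 1, "dx": 0, "dy": 0, "dz": 0.84, "rx": 0, "ry": 0, "rz": 0}
    - {"fingers": 1, "dx": 0, "dy": 0, "dz": 0.84, "rx": 0, "ry": 0, "rz": 0}
    - {"fingers": 1, "dx": 0, "dy": 0, "dz": 0.84, "rx": 0, "ry": 0, "rz": 0}
    - {"fingers": 1, "dx": 0, "dy": 0, "dz": 0.84, "rx": 0, "ry": 0, "rz": 0}
    - {"fingers": 1, "dx": 0, "dy": 0, "dz": 0.84, "rx": 0, "ry": 0, "rz": 0}
    - {"fingers": 1, "dx": 0, "dy": 0.3, "dz": 0, "rx": 0, "ry": 0, "rz": 0}
    - {"fingers": 1, "dx": 0, "dy": 0.3, "dz": 0, "rx": 0, "ry": 0, "rz": 0}
    - {"fingers": 1, "dx": 0, "dy": 0.3, "dz": 0, "rx": 0, "ry": 0, "rz": 0}
    - {"fingers": 1, "dx": 0, "dy": 0.3, "dz": 0, "rx": 0, "ry": 0, "rz": 0}

```text
time_s: 4.97
tool_pos: [0.5477, -0.145, 0.0755]
tool_rot: [179.9, -0.0, 76.8]
force: [-0.0, -0.3, 0.8]
grip_width: 0.0002
```

>>> carry_out:
  plan:
    - {"fingers": 1, "dx": 0, "dy": 0.3, "dz": 0, "rx": 0, "ry": 0, "rz": 0}
    - {"fingers": 1, "dx": 0, "dy": 0.3, "dz": 0, "rx": 0, "ry": 0, "rz": 0}
    - {"fingers": 1, "dx": 0, "dy": 0.3, "dz": 0, "rx": 0, "ry": 0, "rz": 0}

```text
time_s: 5.35
tool_pos: [0.5499, -0.1454, 0.0746]
tool_rot: [-176.9, -0.4, 76.7]
force: [-76.4, 21.2, 68.4]
grip_width: 0.0003
```

>>> carry_out:
  plan:
    - {"fingers": 1, "dx": 0, "dy": -0.5, "dz": 0, "rx": 0, "ry": 0, "rz": 0}
    - {"fingers": 1, "dx": 0, "dy": -0.5, "dz": 0, "rx": 0, "ry": 0, "rz": 0}
    - {"fingers": 1, "dx": 0, "dy": -0.5, "dz": 0, "rx": 0, "ry": 0, "rz": 0}

```text
time_s: 5.72
tool_pos: [0.5289, -0.1406, 0.0749]
tool_rot: [179.9, 0.0, 76.8]
force: [0.3, -0.2, 0.1]
grip_width: 0.0007
```

Run:
```python
from h import *
s=snap('scene','s1')['color'];t=snap('top','t1')['color']
a=cv2.resize(s[155:225,235:305],None,fx=5.5,fy=5.5,interpolation=cv2.INTER_CUBIC)
b=cv2.resize(t[120:190,340:410],None,fx=5.5,fy=5.5,interpolation=cv2.INTER_CUBIC)
cv2.imwrite('pics/a1.png',np.hstack([a,b])[:,:,::-1])
```

```text
(no output)
```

View pics/a1.png

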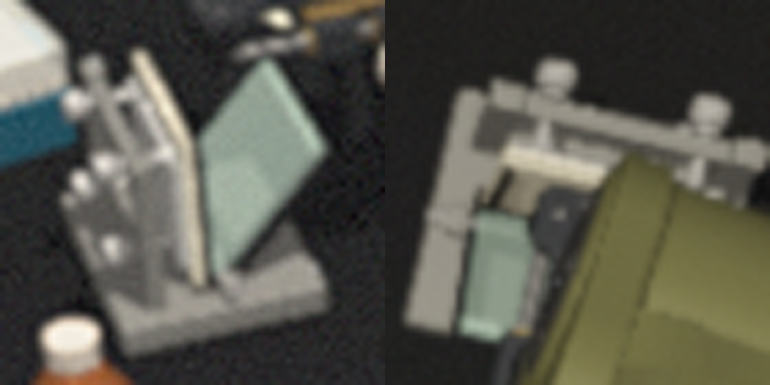

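Run:
```python
from h import *
d=load('s1');o=sensors.get_obs();p=np.array(o['tool_pos'])
print(proj(d,[p,p+[0,0,.05],p+[0,0,.1]]),(proj(d,[p,p+[0,0,.05],p+[0,0,.1]])-[235,155])*5.5)
s=d['color'];cv2.imwrite('pics/a2.png',cv2.resize(s[100:225,230:355],None,fx=4.5,fy=4.5,interpolation=cv2.INTER_CUBIC)[:,:,::-1])
```

```text
[[299.9516743  177.77042835]
 [299.26451799 164.45303374]
 [298.55208834 150.64098513]] [[357.23420863 125.23735591]
 [353.45484896  51.99168559]
 [349.53648585 -23.97458178]]
```

View pics/a2.png

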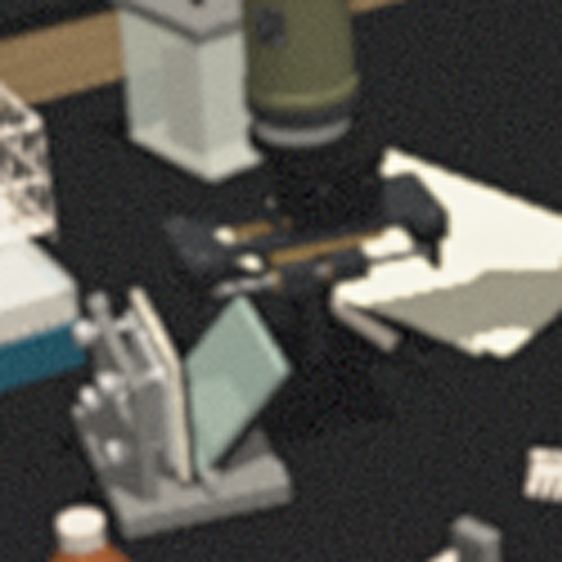

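>>> carry_out:
  plan:
    - {"fingers": 1, "dx": 0, "dy": 0, "dz": 0.3, "rx": 0, "ry": 0, "rz": 0}
    - {"fingers": 1, "dx": 0, "dy": 0.33, "dz": 0, "rx": 0, "ry": 0, "rz": 0}
    - {"fingers": 1, "dx": 0, "dy": 0.33, "dz": 0, "rx": 0, "ry": 0, "rz": 0}
    - {"fingers": 1, "dx": 0, "dy": 0.18, "dz": -0.16, "rx": 0, "ry": 0, "rz": 0}
    - {"fingers": 1, "dx": 0, "dy": 0.18, "dz": -0.16, "rx": 0, "ry": 0, "rz": 0}
    - {"fingers": 1, "dx": 0, "dy": 0.2, "dz": -0.14, "rx": 0, "ry": 0, "rz": 0}

```text
time_s: 6.58
tool_pos: [0.5624, -0.1484, 0.0786]
tool_rot: [-179.6, -0.0, 76.8]
force: [-7.6, 1.9, 2.8]
grip_width: 0.0006
```

Moving with modest force. Continue the arc.

>>> carry_out:
  plan:
    - {"fingers": 1, "dx": 0, "dy": 0.2, "dz": -0.14, "rx": 0, "ry": 0, "rz": 0}
    - {"fingers": 1, "dx": 0, "dy": 0.21, "dz": -0.1, "rx": 0, "ry": 0, "rz": 0}
    - {"fingers": 1, "dx": 0, "dy": 0.21, "dz": -0.1, "rx": 0, "ry": 0, "rz": 0}
    - {"fingers": 1, "dx": 0, "dy": 0.22, "dz": -0.07, "rx": 0, "ry": 0, "rz": 0}

```text
time_s: 7.08
tool_pos: [0.588, -0.1546, 0.0913]
tool_rot: [-179.7, 0.0, 76.8]
force: [-5.5, 1.0, 2.8]
grip_width: 0.0002
```

>>> carry_out:
  plan:
    - {"fingers": 1, "dx": 0, "dy": 0.22, "dz": -0.07, "rx": 0, "ry": 0, "rz": 0}
    - {"fingers": 1, "dx": 0, "dy": 0.23, "dz": -0.03, "rx": 0, "ry": 0, "rz": 0}

```text
time_s: 7.32
tool_pos: [0.6017, -0.1578, 0.0944]
tool_rot: [-179.8, 0.0, 76.8]
force: [-5.3, 0.8, 3.2]
grip_width: 0.0008
```

>>> carry_out:
  plan:
    - {"fingers": 1, "dx": 0, "dy": 0.15, "dz": 0, "rx": 0, "ry": 0, "rz": 0}
    - {"fingers": 1, "dx": 0, "dy": 0.1, "dz": 0, "rx": 0, "ry": 0, "rz": 0}

```text
time_s: 7.58
tool_pos: [0.6081, -0.1594, 0.095]
tool_rot: [-179.7, -0.0, 76.8]
force: [-13.0, 3.9, 11.6]
grip_width: 0.0004
```

>>> carry_out:
  plan:
    - {"fingers": 1, "dx": 0, "dy": 0.07, "dz": 0, "rx": 0, "ry": 0, "rz": 0}

```text
time_s: 7.7
tool_pos: [0.608, -0.1593, 0.095]
tool_rot: [-179.5, -0.1, 76.8]
force: [-19.3, 4.5, 15.8]
grip_width: 0.0007
```

>>> carry_out:
  plan:
    - {"fingers": 1, "dx": 0, "dy": 0.07, "dz": 0, "rx": 0, "ry": 0, "rz": 0}

```text
time_s: 7.82
tool_pos: [0.608, -0.1593, 0.095]
tool_rot: [-179.2, -0.1, 76.8]
force: [-24.3, 5.9, 20.0]
grip_width: 0.0004
```

>>> carry_out:
  plan:
    - {"fingers": 1, "dx": 0, "dy": 0, "dz": 0, "rx": 0, "ry": 0, "rz": 0}
    - {"fingers": 1, "dx": 0, "dy": 0, "dz": 0, "rx": 0, "ry": 0, "rz": 0}
    - {"fingers": 1, "dx": 0, "dy": -0.4, "dz": 0, "rx": 0, "ry": 0, "rz": 0}
    - {"fingers": 1, "dx": 0, "dy": -0.8, "dz": 0, "rx": 0, "ry": 0, "rz": 0}
    - {"fingers": 1, "dx": 0, "dy": -0.8, "dz": -0.8, "rx": 0, "ry": 0, "rz": 0}
    - {"fingers": -1, "dx": 0, "dy": 0, "dz": -0.9, "rx": 0, "ry": 0, "rz": 0}
    - {"fingers": -1, "dx": 0, "dy": 0, "dz": -0.9, "rx": 0, "ry": 0, "rz": 0}
    - {"fingers": -1, "dx": 0, "dy": 0, "dz": -0.9, "rx": 0, "ry": 0, "rz": 0}
    - {"fingers": -1, "dx": 0, "dy": 0, "dz": -0.9, "rx": 0, "ry": 0, "rz": 0}

```text
time_s: 8.95
tool_pos: [0.5562, -0.1469, 0.2279]
tool_rot: [179.8, -0.0, 76.8]
force: [0.7, -0.8, 0.2]
grip_width: 0.0327
```

Run:
```python
from h import *
s=snap('scene','s2')['color'];t=snap('top','t2')['color']
a=cv2.resize(s[155:225,235:305],None,fx=5.5,fy=5.5,interpolation=cv2.INTER_CUBIC)
b=cv2.resize(t[120:190,340:410],None,fx=5.5,fy=5.5,interpolation=cv2.INTER_CUBIC)
cv2.imwrite('pics/a3.png',np.hstack([a,b])[:,:,::-1])
```

```text
(no output)
```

View pics/a3.png

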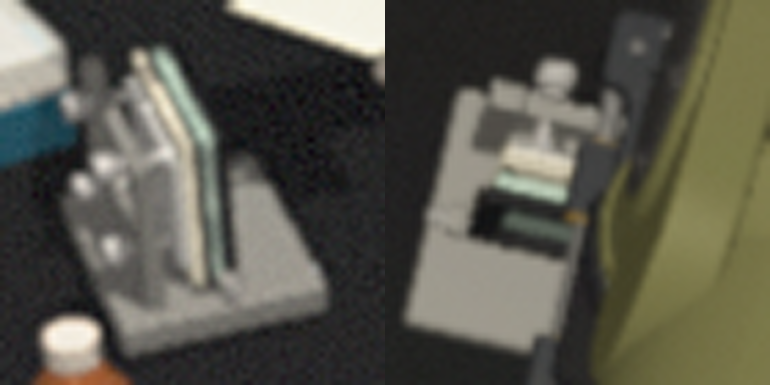

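Run:
```python
from pl import *
p,y=plan([.6095,.173,.225],102.24,12)
```

```text
{"dx": 0.9, "dy": -0.06, "dz": 0.01, "rz": -0.21}
{"dx": 0.9, "dy": -0.03, "dz": 0.01, "rz": -0.21}
{"dx": 0.9, "dz": 0.02, "rz": -0.21}
{"dx": 0.9, "dy": 0.04, "dz": 0.01, "rx": 0.01, "rz": -0.21}
{"dx": 0.9, "dy": 0.07, "dz": 0.02, "rz": -0.21}
{"dx": 0.9, "dy": 0.1, "dz": 0.01, "rx": 0.01, "rz": -0.21}
{"dx": 0.89, "dy": 0.13, "dz": 0.01, "rz": -0.21}
{"dx": 0.89, "dy": 0.17, "dz": 0.02, "rx": 0.01, "rz": -0.21}
{"dx": 0.88, "dy": 0.2, "dz": 0.01, "rz": -0.22}
{"dx": 0.87, "dy": 0.23, "dz": 0.02, "rx": 0.01, "rz": -0.21}
{"dx": 0.86, "dy": 0.26, "dz": 0.01, "rz": -0.22}
{"dx": 0.85, "dy": 0.3, "dz": 0.02, "ry": 0.01, "rz": -0.21}
end [0.6096 0.1729 0.2249] [ 1.7995e+02 -2.0000e-02  1.0222e+02]
```

>>> carry_out:
  plan:
    - {"fingers": -1, "dx": 0.9, "dy": -0.06, "dz": 0.01, "rx": 0, "ry": 0, "rz": -0.21}
    - {"fingers": -1, "dx": 0.9, "dy": -0.03, "dz": 0.01, "rx": 0, "ry": 0, "rz": -0.21}
    - {"fingers": -1, "dx": 0.9, "dy": 0, "dz": 0.02, "rx": 0, "ry": 0, "rz": -0.21}
    - {"fingers": -1, "dx": 0.9, "dy": 0.04, "dz": 0.01, "rx": 0.01, "ry": 0, "rz": -0.21}
    - {"fingers": -1, "dx": 0.9, "dy": 0.07, "dz": 0.02, "rx": 0, "ry": 0, "rz": -0.21}
    - {"fingers": -1, "dx": 0.9, "dy": 0.1, "dz": 0.01, "rx": 0.01, "ry": 0, "rz": -0.21}
    - {"fingers": -1, "dx": 0.89, "dy": 0.13, "dz": 0.01, "rx": 0, "ry": 0, "rz": -0.21}
    - {"fingers": -1, "dx": 0.89, "dy": 0.17, "dz": 0.02, "rx": 0.01, "ry": 0, "rz": -0.21}
    - {"fingers": -1, "dx": 0.88, "dy": 0.2, "dz": 0.01, "rx": 0, "ry": 0, "rz": -0.22}
    - {"fingers": -1, "dx": 0.87, "dy": 0.23, "dz": 0.02, "rx": 0.01, "ry": 0, "rz": -0.21}
    - {"fingers": -1, "dx": 0.86, "dy": 0.26, "dz": 0.01, "rx": 0, "ry": 0, "rz": -0.22}
    - {"fingers": -1, "dx": 0.85, "dy": 0.3, "dz": 0.02, "rx": 0, "ry": 0.01, "rz": -0.21}

```text
time_s: 10.55
tool_pos: [0.6069, 0.1756, 0.2215]
tool_rot: [-179.6, -0.2, 102.4]
force: [0.6, -0.3, -0.5]
grip_width: 0.087
```

>>> carry_out:
  plan:
    - {"fingers": -1, "dx": 0, "dy": 0, "dz": 0.6, "rx": 0, "ry": 0, "rz": 0}
    - {"fingers": -1, "dx": 0, "dy": 0, "dz": 0.6, "rx": 0, "ry": 0, "rz": 0}
    - {"fingers": -1, "dx": 0, "dy": 0, "dz": 0, "rx": 0, "ry": 0, "rz": 0}

```text
time_s: 10.92
tool_pos: [0.6049, 0.1717, 0.1828]
tool_rot: [-179.3, -0.1, 102.1]
force: [0.1, 0.6, -0.8]
grip_width: 0.0869
```

Run:
```python
from pl import *
print({k:np.round(v,4) for k,v in sensors.get_obs().items() if k in('tool_pos','tool_rot','force','grip_width')})
plan([.6095,.173,.104],102.24,4)
s=snap('scene','s3')['color'];t=snap('top','t3')['color']
a=cv2.resize(s[200:270,305:375],None,fx=5.5,fy=5.5,interpolation=cv2.INTER_CUBIC)
b=cv2.resize(t[130:200,215:285],None,fx=5.5,fy=5.5,interpolation=cv2.INTER_CUBIC)
cv2.imwrite('pics/a4.png',np.hstack([a,b])[:,:,::-1])
```

```text
{'tool_pos': array([0.6049, 0.1717, 0.1828]), 'tool_rot': array([-1.793420e+02, -1.020000e-01,  1.020852e+02]), 'force': array([ 0.0654,  0.5805, -0.7612]), 'grip_width': np.float64(0.0869)}
{"dy": 0.05, "dz": 0.66, "rx": -0.02}
{"dy": 0.04, "dz": 0.66, "rx": -0.02, "rz": -0.01}
{"dy": 0.04, "dz": 0.65, "rx": -0.01, "ry": -0.01}
{"dx": 0.01, "dy": 0.05, "dz": 0.66, "rx": -0.02, "rz": -0.01}
end [0.6096 0.1731 0.1039] [179.96  -0.   102.29]
```

View pics/a4.png

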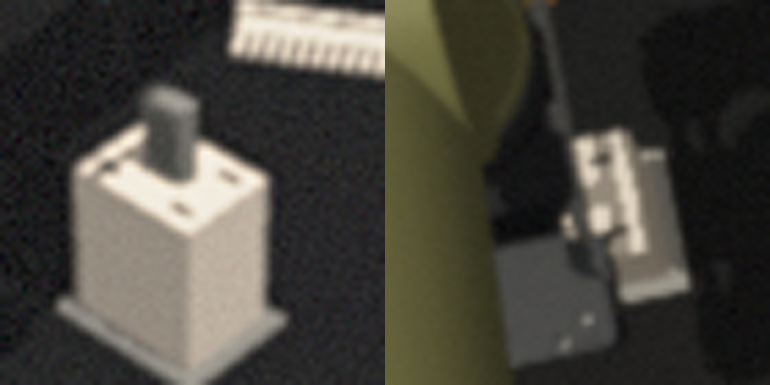

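>>> carry_out:
  plan:
    - {"fingers": -1, "dx": 0, "dy": 0.05, "dz": 0.66, "rx": -0.02, "ry": 0, "rz": 0}
    - {"fingers": -1, "dx": 0, "dy": 0.04, "dz": 0.66, "rx": -0.02, "ry": 0, "rz": -0.01}
    - {"fingers": -1, "dx": 0, "dy": 0.04, "dz": 0.65, "rx": -0.01, "ry": 0, "rz": 0}
    - {"fingers": -1, "dx": 0.01, "dy": 0.05, "dz": 0.5, "rx": -0.02, "ry": 0, "rz": -0.01}
    - {"fingers": -1, "dx": 0, "dy": 0, "dz": 0, "rx": 0, "ry": 0, "rz": 0}

```text
time_s: 11.65
tool_pos: [0.6106, 0.1752, 0.1101]
tool_rot: [179.8, -0.2, 102.4]
force: [-0.7, -0.6, 1.0]
grip_width: 0.0867
```

>>> carry_out:
  plan:
    - {"fingers": -1, "dx": -0.06, "dy": -0.03, "dz": 0.13, "rx": 0, "ry": 0, "rz": 0}
    - {"fingers": 1, "dx": 0, "dy": 0, "dz": 0, "rx": 0, "ry": 0, "rz": 0}
    - {"fingers": 1, "dx": 0, "dy": 0, "dz": 0, "rx": 0, "ry": 0, "rz": 0}
    - {"fingers": 1, "dx": 0, "dy": 0, "dz": 0, "rx": 0, "ry": 0, "rz": 0}
    - {"fingers": 1, "dx": 0, "dy": 0, "dz": 0, "rx": 0, "ry": 0, "rz": 0}
    - {"fingers": 1, "dx": 0, "dy": 0, "dz": 0, "rx": 0, "ry": 0, "rz": 0}
    - {"fingers": 1, "dx": 0, "dy": 0, "dz": 0, "rx": 0, "ry": 0, "rz": 0}
    - {"fingers": 1, "dx": 0, "dy": 0, "dz": 0, "rx": 0, "ry": 0, "rz": 0}
  force: 35

```text
time_s: 12.65
tool_pos: [0.6109, 0.1735, 0.1075]
tool_rot: [179.7, -0.2, 102.4]
force: [-0.3, -0.0, -0.0]
grip_width: 0.0249
```

>>> carry_out:
  plan:
    - {"fingers": 1, "dx": 0, "dy": 0, "dz": 0, "rx": 0, "ry": 0, "rz": 0}
    - {"fingers": 1, "dx": 0, "dy": 0, "dz": 0, "rx": 0, "ry": 0, "rz": 0}
    - {"fingers": 1, "dx": 0, "dy": 0, "dz": 0, "rx": 0, "ry": 0, "rz": 0}
    - {"fingers": 1, "dx": 0, "dy": 0, "dz": 0, "rx": 0, "ry": 0, "rz": 0}

```text
time_s: 13.15
tool_pos: [0.6096, 0.1732, 0.1071]
tool_rot: [179.9, -0.2, 102.4]
force: [-5.3, -0.2, 3.0]
grip_width: 0.0118
```

>>> carry_out:
  plan:
    - {"fingers": 1, "dx": 0, "dy": 0, "dz": -0.2, "rx": 0, "ry": 0, "rz": 0}
    - {"fingers": 1, "dx": 0, "dy": 0, "dz": -0.5, "rx": 0, "ry": 0, "rz": 0}
    - {"fingers": 1, "dx": 0, "dy": 0, "dz": -0.6, "rx": 0, "ry": 0, "rz": 0}
    - {"fingers": 1, "dx": 0, "dy": 0, "dz": -0.6, "rx": 0, "ry": 0, "rz": 0}
    - {"fingers": 1, "dx": 0, "dy": 0, "dz": -0.6, "rx": 0, "ry": 0, "rz": 0}
    - {"fingers": 1, "dx": 0, "dy": 0, "dz": -0.6, "rx": 0, "ry": 0, "rz": 0}
    - {"fingers": 1, "dx": 0, "dy": 0, "dz": -0.6, "rx": 0, "ry": 0, "rz": 0}
    - {"fingers": 1, "dx": 0, "dy": 0, "dz": -0.6, "rx": 0, "ry": 0, "rz": 0}
    - {"fingers": 1, "dx": 0, "dy": 0, "dz": -0.4, "rx": 0, "ry": 0, "rz": 0}
    - {"fingers": 1, "dx": 0, "dy": 0, "dz": 0, "rx": 0, "ry": 0, "rz": 0}

```text
time_s: 14.4
tool_pos: [0.6108, 0.1729, 0.2497]
tool_rot: [179.6, -0.2, 102.4]
force: [0.6, -1.0, -1.3]
grip_width: 0.0118
```

Run:
```python
from pl import *
s=snap('scene','s4')['color']
cv2.imwrite('pics/a5.png',cv2.resize(s[180:280,290:390],None,fx=6,fy=6,interpolation=cv2.INTER_CUBIC)[:,:,::-1])
c=np.load('c.npz')['c'];m=tow(c,[.0025,0,.125])[0];print(m)
p,y=plan([m[0],m[1],.25],90-13.2,14)
```

```text
[ 0.63556369 -0.16583699  0.125     ]
{"dx": -0.8, "dy": -0.11, "dz": -0.01, "rz": 0.18}
{"dx": -0.8, "dy": -0.09, "dz": -0.01, "rz": 0.18}
{"dx": -0.81, "dy": -0.06, "dz": -0.01, "rz": 0.18}
{"dx": -0.81, "dy": -0.04, "dz": -0.01, "rz": 0.18}
{"dx": -0.81, "dy": -0.01, "dz": -0.01, "rz": 0.18}
{"dx": -0.81, "dy": 0.01, "rz": 0.18}
{"dx": -0.81, "dy": 0.04, "dz": -0.01, "rz": 0.19}
{"dx": -0.81, "dy": 0.06, "rz": 0.18}
{"dx": -0.8, "dy": 0.09, "dz": -0.01, "rz": 0.19}
{"dx": -0.8, "dy": 0.11, "ry": -0.01, "rz": 0.18}
{"dx": -0.8, "dy": 0.14, "rx": 0.01, "rz": 0.19}
{"dx": -0.79, "dy": 0.17, "dz": -0.01, "ry": -0.01, "rz": 0.18}
{"dx": -0.78, "dy": 0.19, "rx": 0.01, "rz": 0.19}
{"dx": -0.78, "dy": 0.22, "ry": -0.01, "rz": 0.18}
end [ 0.6357 -0.166   0.2499] [1.7996e+02 1.0000e-02 7.6820e+01]
```

View pics/a5.png

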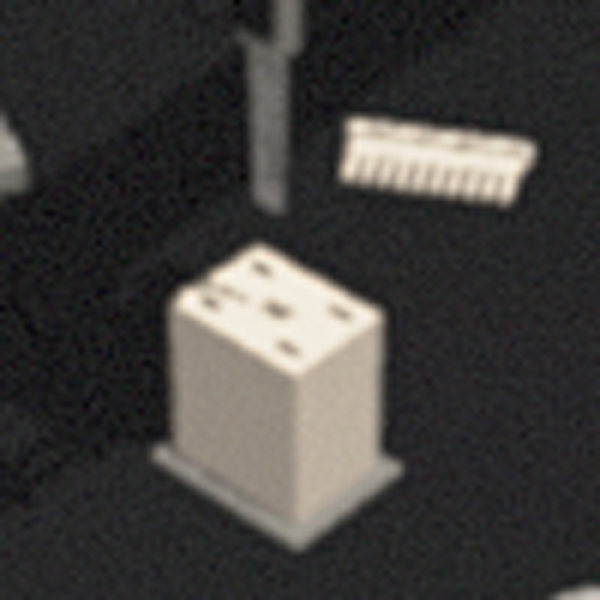

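>>> carry_out:
  plan:
    - {"fingers": 1, "dx": -0.8, "dy": -0.11, "dz": 0, "rx": 0, "ry": 0, "rz": 0.18}
    - {"fingers": 1, "dx": -0.8, "dy": -0.09, "dz": -0.01, "rx": 0, "ry": 0, "rz": 0.18}
    - {"fingers": 1, "dx": -0.81, "dy": -0.06, "dz": -0.01, "rx": 0, "ry": 0, "rz": 0.18}
    - {"fingers": 1, "dx": -0.81, "dy": -0.04, "dz": -0.01, "rx": 0, "ry": 0, "rz": 0.18}
    - {"fingers": 1, "dx": -0.81, "dy": -0.01, "dz": 0, "rx": 0, "ry": 0, "rz": 0.18}
    - {"fingers": 1, "dx": -0.81, "dy": 0.01, "dz": 0, "rx": 0, "ry": 0, "rz": 0.18}
    - {"fingers": 1, "dx": -0.81, "dy": 0.04, "dz": 0, "rx": 0, "ry": 0, "rz": 0.19}
    - {"fingers": 1, "dx": -0.81, "dy": 0.06, "dz": 0, "rx": 0, "ry": 0, "rz": 0.18}
    - {"fingers": 1, "dx": -0.8, "dy": 0.09, "dz": 0, "rx": 0, "ry": 0, "rz": 0.19}
    - {"fingers": 1, "dx": -0.8, "dy": 0.11, "dz": 0, "rx": 0, "ry": 0, "rz": 0.18}
    - {"fingers": 1, "dx": -0.8, "dy": 0.14, "dz": 0, "rx": 0, "ry": 0, "rz": 0.19}
    - {"fingers": 1, "dx": -0.79, "dy": 0.17, "dz": 0, "rx": 0, "ry": 0, "rz": 0.18}

```text
time_s: 15.95
tool_pos: [0.6321, -0.1193, 0.2483]
tool_rot: [179.8, -0.3, 80.4]
force: [-0.4, -0.6, -0.7]
grip_width: 0.012
```

>>> carry_out:
  plan:
    - {"fingers": 1, "dx": -0.78, "dy": 0.19, "dz": 0, "rx": 0, "ry": 0, "rz": 0.19}
    - {"fingers": 1, "dx": -0.78, "dy": 0.22, "dz": 0, "rx": 0, "ry": 0, "rz": 0.18}
    - {"fingers": 1, "dx": 0, "dy": 0, "dz": 0, "rx": 0, "ry": 0, "rz": 0}
    - {"fingers": 1, "dx": 0, "dy": 0, "dz": 0, "rx": 0, "ry": 0, "rz": 0}

```text
time_s: 16.45
tool_pos: [0.6358, -0.165, 0.2479]
tool_rot: [179.8, -0.4, 76.9]
force: [-0.9, 0.9, -0.3]
grip_width: 0.0117
```

Run:
```python
from pl import *
print({k:np.round(v,4) for k,v in sensors.get_obs().items() if k in('tool_pos','tool_rot','force')})
s=snap('scene','s5')['color'];t=snap('top','t5')['color']
a=cv2.resize(s[150:220,235:305],None,fx=8,fy=8,interpolation=cv2.INTER_CUBIC)
b=cv2.resize(t[120:190,340:410],None,fx=8,fy=8,interpolation=cv2.INTER_CUBIC)
cv2.imwrite('pics/a6.png',a[:,:,::-1]);cv2.imwrite('pics/a7.png',b[:,:,::-1])
```

```text
{'tool_pos': array([ 0.6358, -0.165 ,  0.2479]), 'tool_rot': array([179.8191,  -0.3588,  76.8709]), 'force': array([-0.889 ,  0.9454, -0.2776])}
```

View pics/a6.png

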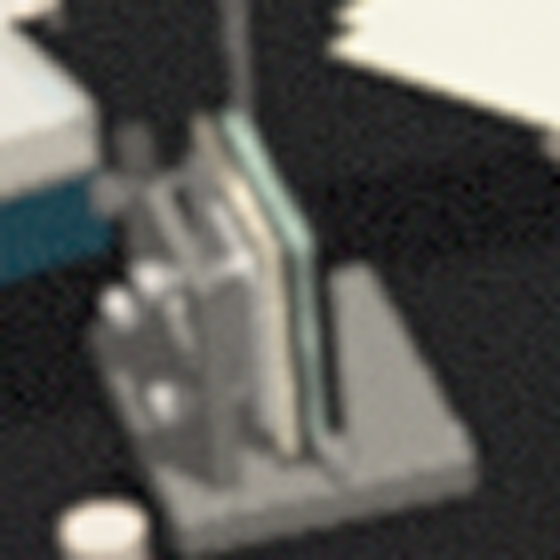

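View pics/a7.png

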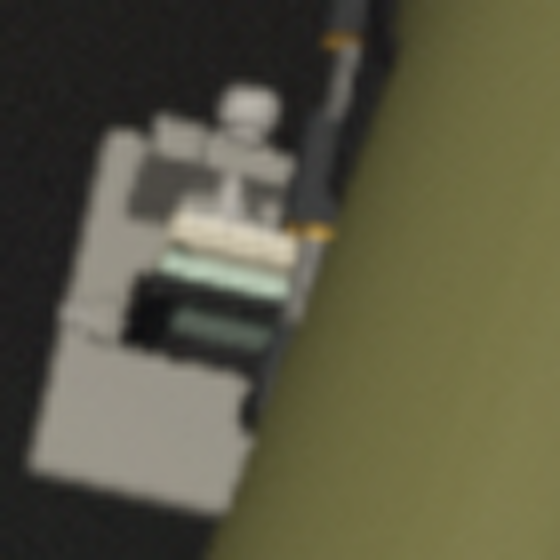

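```bash
cat > ov.py <<'E'
from pl import *
def ov(tag,o,F,c,g,out,tcp=None,s=70):
    d=load(tag);im=cv2.resize(d['color'][o[1]:o[1]+s,o[0]:o[0]+s,::-1],None,fx=F,fy=F,interpolation=cv2.INTER_CUBIC).copy()
    def pr(P): return np.int32(((proj(d,P)-o+.5)*F-.5).round())
    for x0,x1,col in((-.006,0,(0,0,255)),(.004+g,.01+g,(255,0,0))):
        cv2.polylines(im,[pr(tow(c,[(x0,.052,.125),(x0,-.052,.125),(x1,-.052,.125),(x1,.052,.125)]))],True,col,1)
    cv2.polylines(im,[pr(tow(c,[(x,y,.025) for x,y in((.06,.075),(.06,-.075),(-.06,-.075),(-.06,.075))]))],True,(0,255,255),1)
    m=pr(tow(c,[.0025,0,.125]))[0];cv2.circle(im,tuple(map(int,m)),3,(0,255,0),1)
    if tcp is not None:
        p=np.array(tcp);a=pr([p-[0,0,.097],p-[0,0,.012]]);cv2.line(im,tuple(map(int,a[0])),tuple(map(int,a[1])),(255,0,255),1)
    cv2.imwrite(out,im)
E
python3 - <<'E'
from ov import *
c=np.load('c.npz')['c']
ov('s5',np.array((235,150)),8,c,.001,'pics/b1.png',[.6358,-.165,.2479])
ov('t5',np.array((340,120)),8,c,.001,'pics/b2.png')
E
```

```text
(no output)
```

View pics/b1.png

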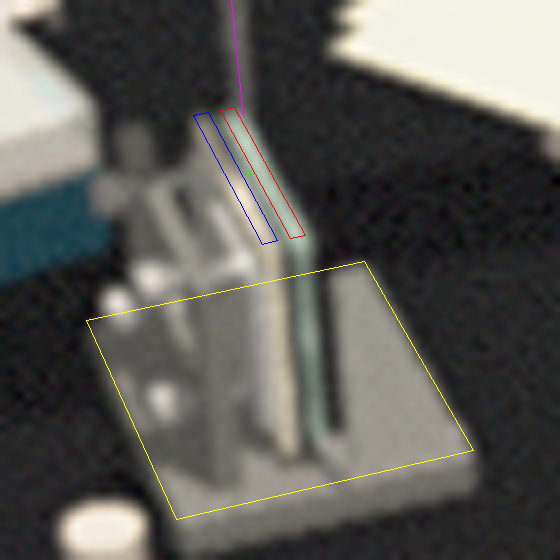

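View pics/b2.png

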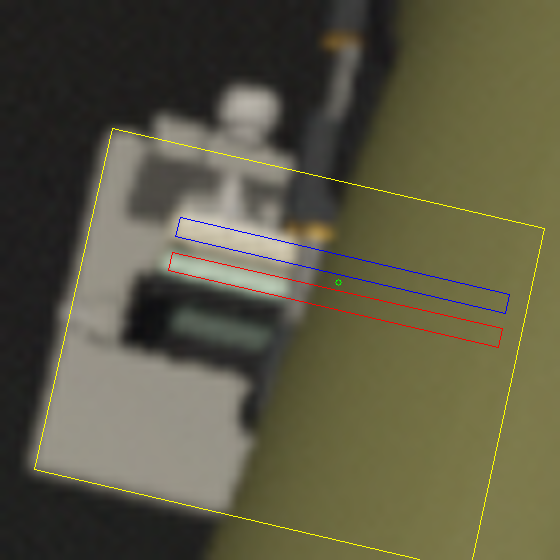

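>>> carry_out:
  plan:
    - {"fingers": 1, "dx": 0, "dy": 0.05, "dz": 0.35, "rx": 0, "ry": 0, "rz": 0}
    - {"fingers": 1, "dx": 0, "dy": 0, "dz": 0.35, "rx": 0, "ry": 0, "rz": 0}
    - {"fingers": 1, "dx": 0, "dy": 0, "dz": 0.1, "rx": 0, "ry": 0, "rz": 0}
    - {"fingers": 1, "dx": 0, "dy": 0, "dz": 0, "rx": 0, "ry": 0, "rz": 0}

```text
time_s: 17.05
tool_pos: [0.637, -0.166, 0.2236]
tool_rot: [179.8, -0.3, 76.8]
force: [0.3, 0.4, -1.4]
grip_width: 0.0116
```

Run:
```python
from ov import *
o=sensors.get_obs();print(o['tool_pos'],o['tool_rot'],o['force'])
snap('scene','s6');c=np.load('c.npz')['c']
ov('s6',np.array((240,145)),12,c,.001,'pics/b3.png',None,s=48)
d=load('s6');cv2.imwrite('pics/b4.png',cv2.resize(d['color'][145:193,240:288,::-1],None,fx=12,fy=12,interpolation=cv2.INTER_CUBIC))
```

```text
[ 0.6369503  -0.16603038  0.2236075 ] [179.84206392  -0.29868073  76.82264872] [ 0.34344562  0.39336448 -1.39628137]
```

View pics/b4.png

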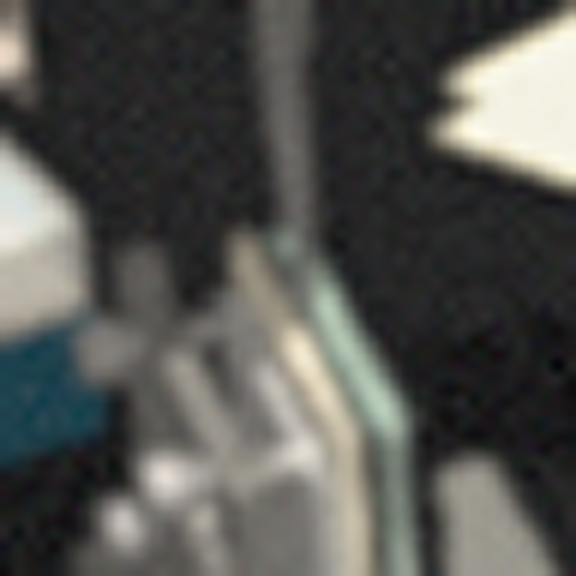

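>>> carry_out:
  plan:
    - {"fingers": 1, "dx": 0, "dy": 0, "dz": 0.1, "rx": 0, "ry": 0, "rz": 0}
    - {"fingers": 1, "dx": 0, "dy": 0, "dz": 0.05, "rx": 0, "ry": 0, "rz": 0}

```text
time_s: 17.35
tool_pos: [0.6372, -0.1662, 0.2196]
tool_rot: [179.8, -0.3, 76.8]
force: [0.0, 0.3, -0.4]
grip_width: 0.0118
```

>>> carry_out:
  plan:
    - {"fingers": 1, "dx": 0, "dy": 0, "dz": 0.07, "rx": 0, "ry": 0, "rz": 0}
    - {"fingers": 1, "dx": 0, "dy": 0, "dz": 0, "rx": 0, "ry": 0, "rz": 0}

```text
time_s: 17.6
tool_pos: [0.6371, -0.1661, 0.2173]
tool_rot: [179.8, -0.3, 76.8]
force: [0.2, 0.4, -0.8]
grip_width: 0.0117
```

>>> carry_out:
  plan:
    - {"fingers": 1, "dx": 0, "dy": 0, "dz": 0.07, "rx": 0, "ry": 0, "rz": 0}
    - {"fingers": 1, "dx": 0, "dy": 0, "dz": 0, "rx": 0, "ry": 0, "rz": 0}

```text
time_s: 17.85
tool_pos: [0.6371, -0.1661, 0.2152]
tool_rot: [179.8, -0.3, 76.8]
force: [-0.1, 1.0, -0.8]
grip_width: 0.0121
```

>>> carry_out:
  plan:
    - {"fingers": 1, "dx": 0, "dy": 0, "dz": 0.1, "rx": 0, "ry": 0, "rz": 0}
    - {"fingers": 1, "dx": 0, "dy": 0, "dz": 0, "rx": 0, "ry": 0, "rz": 0}

```text
time_s: 18.1
tool_pos: [0.6371, -0.1661, 0.212]
tool_rot: [179.8, -0.3, 76.8]
force: [-0.6, -0.9, 0.3]
grip_width: 0.0115
```

>>> carry_out:
  plan:
    - {"fingers": 1, "dx": 0, "dy": 0, "dz": 0.1, "rx": 0, "ry": 0, "rz": 0}
    - {"fingers": 1, "dx": 0, "dy": 0, "dz": 0, "rx": 0, "ry": 0, "rz": 0}

```text
time_s: 18.35
tool_pos: [0.637, -0.1661, 0.209]
tool_rot: [179.8, -0.3, 76.8]
force: [-0.2, 0.8, -1.3]
grip_width: 0.012
```

>>> carry_out:
  plan:
    - {"fingers": 1, "dx": 0, "dy": 0, "dz": 0.1, "rx": 0, "ry": 0, "rz": 0}
    - {"fingers": 1, "dx": 0, "dy": 0, "dz": 0, "rx": 0, "ry": 0, "rz": 0}

```text
time_s: 18.6
tool_pos: [0.637, -0.166, 0.206]
tool_rot: [179.8, -0.3, 76.8]
force: [-1.7, -0.1, -1.9]
grip_width: 0.0117
```

>>> carry_out:
  plan:
    - {"fingers": 1, "dx": 0, "dy": 0, "dz": 0.1, "rx": 0, "ry": 0, "rz": 0}
    - {"fingers": 1, "dx": 0, "dy": 0, "dz": 0, "rx": 0, "ry": 0, "rz": 0}

```text
time_s: 18.85
tool_pos: [0.637, -0.166, 0.203]
tool_rot: [179.8, -0.3, 76.8]
force: [-2.2, 1.0, -1.3]
grip_width: 0.0122
```

>>> carry_out:
  plan:
    - {"fingers": 1, "dx": 0, "dy": 0, "dz": 0, "rx": 0, "ry": 0, "rz": 0}

```text
time_s: 18.98
tool_pos: [0.637, -0.166, 0.203]
tool_rot: [179.8, -0.3, 76.8]
force: [-2.3, 0.5, -1.7]
grip_width: 0.0117
```

>>> carry_out:
  plan:
    - {"fingers": 1, "dx": 0, "dy": 0, "dz": 0.1, "rx": 0, "ry": 0, "rz": 0}
    - {"fingers": 1, "dx": 0, "dy": 0, "dz": 0, "rx": 0, "ry": 0, "rz": 0}

```text
time_s: 19.23
tool_pos: [0.637, -0.166, 0.2002]
tool_rot: [179.8, -0.3, 76.8]
force: [-2.9, 0.9, -0.7]
grip_width: 0.0118
```

>>> carry_out:
  plan:
    - {"fingers": 1, "dx": 0, "dy": 0, "dz": 0, "rx": 0, "ry": 0, "rz": 0}

```text
time_s: 19.35
tool_pos: [0.637, -0.166, 0.2001]
tool_rot: [179.8, -0.3, 76.8]
force: [-1.9, 1.3, -0.7]
grip_width: 0.0118
```

>>> carry_out:
  plan:
    - {"fingers": 1, "dx": 0, "dy": -0.04, "dz": 0, "rx": 0, "ry": 0, "rz": 0}
    - {"fingers": 1, "dx": 0, "dy": 0, "dz": 0.1, "rx": 0, "ry": 0, "rz": 0}
    - {"fingers": 1, "dx": 0, "dy": 0, "dz": 0, "rx": 0, "ry": 0, "rz": 0}

```text
time_s: 19.73
tool_pos: [0.6364, -0.1658, 0.1973]
tool_rot: [179.8, -0.3, 76.8]
force: [-1.7, 0.1, -0.8]
grip_width: 0.0118
```

>>> carry_out:
  plan:
    - {"fingers": 1, "dx": 0, "dy": 0, "dz": 0.1, "rx": 0, "ry": 0, "rz": 0}
    - {"fingers": 1, "dx": 0, "dy": 0, "dz": 0, "rx": 0, "ry": 0, "rz": 0}

```text
time_s: 19.98
tool_pos: [0.6363, -0.1658, 0.1941]
tool_rot: [179.8, -0.3, 76.8]
force: [-0.9, -0.8, -1.3]
grip_width: 0.0122
```

>>> carry_out:
  plan:
    - {"fingers": 1, "dx": 0, "dy": 0, "dz": 0.1, "rx": 0, "ry": 0, "rz": 0}
    - {"fingers": 1, "dx": 0, "dy": 0, "dz": 0, "rx": 0, "ry": 0, "rz": 0}

```text
time_s: 20.23
tool_pos: [0.6362, -0.1658, 0.191]
tool_rot: [179.8, -0.3, 76.8]
force: [-0.9, 0.9, -1.0]
grip_width: 0.0121
```

>>> carry_out:
  plan:
    - {"fingers": 1, "dx": 0, "dy": 0, "dz": 0.1, "rx": 0, "ry": 0, "rz": 0}
    - {"fingers": 1, "dx": 0, "dy": 0, "dz": 0, "rx": 0, "ry": 0, "rz": 0}

```text
time_s: 20.48
tool_pos: [0.6361, -0.1657, 0.188]
tool_rot: [179.8, -0.3, 76.8]
force: [-2.1, -0.6, -1.2]
grip_width: 0.0116
```

>>> carry_out:
  plan:
    - {"fingers": 1, "dx": 0, "dy": 0, "dz": 0, "rx": 0, "ry": 0, "rz": 0}

```text
time_s: 20.6
tool_pos: [0.6361, -0.1657, 0.1882]
tool_rot: [179.8, -0.3, 76.8]
force: [-0.5, 0.8, -1.7]
grip_width: 0.012
```

>>> carry_out:
  plan:
    - {"fingers": 1, "dx": 0, "dy": 0, "dz": 0.07, "rx": 0, "ry": 0, "rz": 0}
    - {"fingers": 1, "dx": 0, "dy": 0, "dz": 0, "rx": 0, "ry": 0, "rz": 0}

```text
time_s: 20.85
tool_pos: [0.6361, -0.1657, 0.1861]
tool_rot: [179.8, -0.3, 76.8]
force: [-1.1, -0.2, -0.7]
grip_width: 0.0119
```

>>> carry_out:
  plan:
    - {"fingers": 1, "dx": 0, "dy": 0, "dz": 0, "rx": 0, "ry": 0, "rz": 0}

```text
time_s: 20.98
tool_pos: [0.6361, -0.1657, 0.1862]
tool_rot: [179.8, -0.3, 76.8]
force: [-1.4, 0.3, -1.3]
grip_width: 0.0119
```

>>> carry_out:
  plan:
    - {"fingers": 1, "dx": 0, "dy": -0.02, "dz": 0.07, "rx": 0, "ry": 0, "rz": 0}
    - {"fingers": 1, "dx": 0, "dy": 0, "dz": 0, "rx": 0, "ry": 0, "rz": 0}

```text
time_s: 21.22
tool_pos: [0.6358, -0.1657, 0.1841]
tool_rot: [179.8, -0.3, 76.8]
force: [-0.3, -0.8, -1.5]
grip_width: 0.0118
```

>>> carry_out:
  plan:
    - {"fingers": 1, "dx": 0, "dy": 0, "dz": 0.07, "rx": 0, "ry": 0, "rz": 0}
    - {"fingers": 1, "dx": 0, "dy": 0, "dz": 0, "rx": 0, "ry": 0, "rz": 0}

```text
time_s: 21.48
tool_pos: [0.6358, -0.1656, 0.1819]
tool_rot: [179.8, -0.3, 76.8]
force: [0.4, 0.3, -1.0]
grip_width: 0.0118
```

>>> carry_out:
  plan:
    - {"fingers": 1, "dx": 0, "dy": 0, "dz": 0.07, "rx": 0, "ry": 0, "rz": 0}
    - {"fingers": 1, "dx": 0, "dy": 0, "dz": 0, "rx": 0, "ry": 0, "rz": 0}

```text
time_s: 21.72
tool_pos: [0.6357, -0.1656, 0.1798]
tool_rot: [179.8, -0.3, 76.8]
force: [-1.3, 0.8, -1.7]
grip_width: 0.0116
```

>>> carry_out:
  plan:
    - {"fingers": 1, "dx": 0, "dy": 0, "dz": 0.05, "rx": 0, "ry": 0, "rz": 0}
    - {"fingers": 1, "dx": 0, "dy": 0, "dz": 0, "rx": 0, "ry": 0, "rz": 0}

```text
time_s: 21.98
tool_pos: [0.6356, -0.1656, 0.1783]
tool_rot: [179.8, -0.3, 76.8]
force: [-0.9, -1.1, -0.7]
grip_width: 0.0123
```

>>> carry_out:
  plan:
    - {"fingers": 1, "dx": 0, "dy": -0.01, "dz": 0.05, "rx": 0, "ry": 0, "rz": 0}
    - {"fingers": 1, "dx": 0, "dy": 0, "dz": 0, "rx": 0, "ry": 0, "rz": 0}

```text
time_s: 22.22
tool_pos: [0.6355, -0.1655, 0.1769]
tool_rot: [179.8, -0.3, 76.8]
force: [-0.8, -0.0, -1.3]
grip_width: 0.012
```

>>> carry_out:
  plan:
    - {"fingers": 1, "dx": 0, "dy": 0, "dz": 0.05, "rx": 0, "ry": 0, "rz": 0}
    - {"fingers": 1, "dx": 0, "dy": 0, "dz": 0, "rx": 0, "ry": 0, "rz": 0}

```text
time_s: 22.48
tool_pos: [0.6354, -0.1655, 0.1754]
tool_rot: [179.8, -0.3, 76.8]
force: [-0.6, -0.1, -1.1]
grip_width: 0.0117
```

>>> carry_out:
  plan:
    - {"fingers": 1, "dx": 0, "dy": 0, "dz": 0.05, "rx": 0, "ry": 0, "rz": 0}
    - {"fingers": 1, "dx": 0, "dy": 0, "dz": 0, "rx": 0, "ry": 0, "rz": 0}

```text
time_s: 22.72
tool_pos: [0.6354, -0.1655, 0.1738]
tool_rot: [179.8, -0.3, 76.8]
force: [-0.2, -0.6, -1.1]
grip_width: 0.0116
```

>>> carry_out:
  plan:
    - {"fingers": 1, "dx": 0, "dy": 0, "dz": 0.05, "rx": 0, "ry": 0, "rz": 0}
    - {"fingers": 1, "dx": 0, "dy": 0, "dz": 0, "rx": 0, "ry": 0, "rz": 0}

```text
time_s: 22.98
tool_pos: [0.6353, -0.1655, 0.1723]
tool_rot: [179.8, -0.3, 76.8]
force: [0.2, 0.1, -0.8]
grip_width: 0.0116
```

Run:
```python
from ov import *
snap('scene','s7');d=load('s7');cv2.imwrite('pics/b5.png',cv2.resize(d['color'][145:193,240:288,::-1],None,fx=12,fy=12,interpolation=cv2.INTER_CUBIC))
```

```text
(no output)
```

View pics/b5.png

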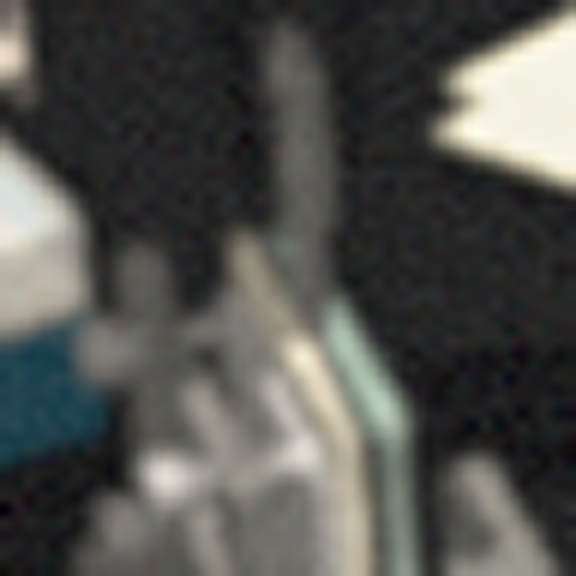

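>>> carry_out:
  plan:
    - {"fingers": 1, "dx": 0, "dy": 0, "dz": 0.04, "rx": 0, "ry": 0, "rz": 0}
    - {"fingers": 1, "dx": 0, "dy": 0, "dz": 0, "rx": 0, "ry": 0, "rz": 0}

```text
time_s: 23.28
tool_pos: [0.6353, -0.1655, 0.1712]
tool_rot: [179.8, -0.3, 76.8]
force: [-0.4, 0.1, -0.9]
grip_width: 0.0119
```

>>> carry_out:
  plan:
    - {"fingers": 1, "dx": 0, "dy": 0, "dz": 0.04, "rx": 0, "ry": 0, "rz": 0}
    - {"fingers": 1, "dx": 0, "dy": 0, "dz": 0, "rx": 0, "ry": 0, "rz": 0}

```text
time_s: 23.52
tool_pos: [0.6353, -0.1655, 0.1701]
tool_rot: [179.8, -0.3, 76.8]
force: [-1.3, 0.2, -0.7]
grip_width: 0.0115
```

>>> carry_out:
  plan:
    - {"fingers": 1, "dx": 0, "dy": 0, "dz": 0.04, "rx": 0, "ry": 0, "rz": 0}
    - {"fingers": 1, "dx": 0, "dy": 0, "dz": 0, "rx": 0, "ry": 0, "rz": 0}

```text
time_s: 23.78
tool_pos: [0.6354, -0.1655, 0.1691]
tool_rot: [179.8, -0.3, 76.8]
force: [-1.4, 0.5, 1.7]
grip_width: 0.0119
```

>>> carry_out:
  plan:
    - {"fingers": 1, "dx": 0, "dy": 0, "dz": 0.04, "rx": 0, "ry": 0, "rz": 0}
    - {"fingers": 1, "dx": 0, "dy": 0, "dz": 0, "rx": 0, "ry": 0, "rz": 0}

```text
time_s: 24.02
tool_pos: [0.6354, -0.1655, 0.1681]
tool_rot: [179.8, -0.3, 76.8]
force: [-3.7, 0.6, 5.7]
grip_width: 0.0117
```

>>> carry_out:
  plan:
    - {"fingers": 1, "dx": 0, "dy": -0.02, "dz": 0, "rx": 0, "ry": 0, "rz": 0}
    - {"fingers": 1, "dx": 0, "dy": 0, "dz": 0, "rx": 0, "ry": 0, "rz": 0}
    - {"fingers": 1, "dx": 0, "dy": 0, "dz": 0, "rx": 0, "ry": 0, "rz": 0}

```text
time_s: 24.4
tool_pos: [0.6353, -0.1655, 0.1681]
tool_rot: [179.7, -0.3, 76.8]
force: [-0.8, 0.4, 4.6]
grip_width: 0.0118
```

>>> carry_out:
  plan:
    - {"fingers": 1, "dx": 0, "dy": 0, "dz": 0, "rx": 0, "ry": 0, "rz": 0}
    - {"fingers": 1, "dx": 0, "dy": 0, "dz": 0, "rx": 0, "ry": 0, "rz": 0}

```text
time_s: 24.65
tool_pos: [0.6353, -0.1655, 0.1681]
tool_rot: [179.7, -0.3, 76.8]
force: [-1.2, 0.4, 4.8]
grip_width: 0.0115
```

>>> carry_out:
  plan:
    - {"fingers": 1, "dx": 0, "dy": 0, "dz": 0, "rx": 0, "ry": 0, "rz": 0}

```text
time_s: 24.78
tool_pos: [0.6353, -0.1655, 0.1681]
tool_rot: [179.7, -0.3, 76.8]
force: [-0.6, 0.3, 5.3]
grip_width: 0.0113
```

Run:
```python
from ov import *
s=snap('scene','s8')['color'];t=snap('top','t8')['color']
a=cv2.resize(s[145:215,235:305],None,fx=5.5,fy=5.5,interpolation=cv2.INTER_CUBIC)
b=cv2.resize(t[120:190,340:410],None,fx=5.5,fy=5.5,interpolation=cv2.INTER_CUBIC)
cv2.imwrite('pics/c1.png',np.hstack([a,b])[:,:,::-1])
```

```text
(no output)
```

View pics/c1.png

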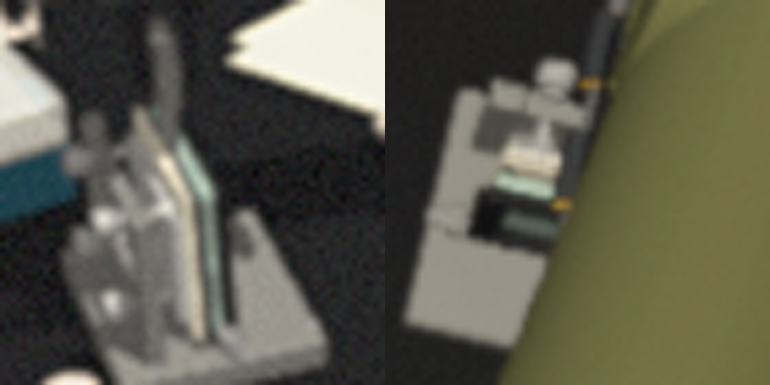

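Run:
```python
from h import *
o=sensors.get_obs();print(o['time_s'],o['tool_pos'],o['tool_rot'],o['force'],o['grip_width'])
print(ticket.sign_off())
```

```text
24.875 [ 0.63530406 -0.16545832  0.16813411] [179.72197721  -0.30026438  76.82037497] [-1.24902759  0.28191165  5.71904667] 0.011415000054666422
the job is handed in; nothing more can be done
None
```

I folded the gate shut, took the gauge out of its block by the handle, and slid it point down into the gap until it dragged snugly. I handed the job in at 24.9 s, still holding the gauge; no verdict is reported.

**Last checks, by measurement**
- **Depth and gap:** the tip is about 54 mm below the mouth, worked out from the arm pose and the assumed grip height. That suggests a gap of roughly 5.7 mm.
- **Upright and square:** the tool is within 0.5° of vertical, and its yaw is within about 0.1° of my fitted caster angle.
- **Force:** the wrist reads about 5.7 N upward and about 1.2 N sideways, so the plates press nearly evenly. I could not measure the force on each plate directly.
- **Grip:** the fingers are closed to 11.4 mm on the 12 mm handle.

**Last checks, by picture**
- The final pictures show the gate shut, with the blade between the two plates.
- The tip's place along the gap did not fully agree. The arm pose puts it within about 3 mm of the middle, while a rough reading of a picture taken just before the gauge went snug suggested up to about 10 mm. Both are inside the 25 mm limit.

**What went wrong:** the first push on the gate jammed against its top edge, with about 100 N on the fingers and wrist. That is below the 120 N wrist limit. I backed off and pushed along the gate's arc instead, and the gate and caster looked unmoved in the picture afterwards.

I know of no bystander being touched, but I took no final picture of all of them to confirm it.

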